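# Clip the vice spindle into its wooden jaw

### The arm

A 6-joint arm with a two-finger parallel gripper is mounted at the origin on the work surface. World frame = base frame: x ahead of the robot, y to its left, z up, the work surface at z = 0. Lengths are in mm, angles in rad, forces in N, time in s.
With the tool pointing down it reaches from about 350 to 925 mm from the base axis. Payload 6.4 kg.
Tool frame: the origin (TCP) lies on the centre line of the jaws, within the pads' length; the fingertips stand 22 mm ahead of it and the grasp point (between the pads) lies 3 mm ahead of it; z points along the fingers, y is the direction in which the jaws open and shut (so a half turn about z gives the same grasp; the last joint's range is limited). The gripper opens to 85 mm and grips with 20 to 120 N. Pads are 22 mm wide; open, the fingers measure 114 mm over their backs; the gripper's body (76 mm by 85 mm) begins 54 mm behind the grasp point. The pads swing forward as they close: fully open they stand 13 mm farther back than shut.
Start: joints at [-0.174, 0.245, 1.558, -0, 1.339, -0.174], TCP at [650.011, 0.004, 253.29] pointing down, gripper open.
Joint ranges: [-3.13, 3.13], [-1.02, 2.26], [0.13, 2.54], [-0.95, 4.09], [0.21, 2.88], [-2.74, 2.74]. Speed limits (rad/s): [2.57, 2.57, 3.14, 3.14, 3.14, 3.14].

### API

Orientations are given as [roll, pitch, yaw] about the fixed x, y, z axes, in that order (R = Rz(yaw) Ry(pitch) Rx(roll)).
In Python, from cell import ctrl gives the robot as it stands. Calls block until the motion is done:
- ctrl.move_to(position, orientation): joint-space move of the TCP to a pose.
- ctrl.move_l(position, feed=150, attitude=None): straight line of the TCP; attitude=None keeps the orientation; feed is the mean speed in mm/s.
- ctrl.goto_joints(angles): joint-space move.
- ctrl.gripper_to(opening): finger opening in mm; the grip force is fixed at half the most; returns when the fingers have stopped.
- ctrl.hold(seconds).
- ctrl.ik(position, orientation): joint angles nearest the present ones, or None.
- ctrl.observe(): the state.
- ctrl.snapshot(name): name is "scene" or "side" or "wrist"; returns a dict with "color" (420x560x3 uint8, red, green, blue), "depth" (420x560 float32, mm along the optical axis (not along the pixel's ray), 0 where there is no reading), "camera_matrix" (3x3 intrinsics, pixels), "origin" and "orientation" of the camera in the world. Camera axes: x right, y down, z forward; pixel columns grow to the right and rows downward; lengths in mm; the calibration is good to about 2 mm. The wrist camera is an equidistant fisheye: a pixel r from the principal point sees the ray r / f radians off the axis. A picture is of the moment at which its call begins.
A pose or a line that the arm cannot do raises ctrl.IKError and nothing moves.
- ctrl.close_job(): hands the job in, once; it reports no verdict.
The state is a dict: "time_s": time; "joints": joint angles; "dq": joint speeds; "joint_efforts": joint torques, N m; "eef_pos": TCP position; "ee_rot": TCP orientation; "wrist_force": force on the tool from outside, world axes, zero at the start; "moment": the same for the moment, N m; "grip_width": finger opening in mm.
Only numpy, scipy, OpenCV 4.12 (cv2) and the standard library are available. Lean on these libraries where they do the work, as an engineer would, in place of code of your own. Each camera call takes 0.05 s, during which the arm holds its last target. There are 200 camera calls.

### The job

Reassemble the wooden vice jaw: draw the blue-headed spindle up through the board as far as it goes, then slide the red horseshoe clip along the board into the groove of the spindle until it snaps fully home. Keep the clip on the board all the time (slide it, do not lift it off), leave the spindle drawn up and do not disturb the other things on the bench.

Things in the scene. Friction and masses are not known exactly. Their poses are not given: they have to be found in the camera images.
- jaw: Fixed wooden vice jaw: pale level board 180 x 300 x 30 mm on two dark bearers, its flat top 90 mm above the bench, no gap round the spindle. Origin on the bench right below the spindle axis; z up. The board reaches 90 mm either way along its own x, 80 mm along +y and 220 mm along -y, where the clip lies.
- spindle (a joint): Height of the upright steel spindle, m: 0 fully down, 0.022 at its upper stop. Starts at 0 to 0.011; friction (9 N, plus 4 N weight) holds it where it is left. Fully up, above the board's top: groove of 20 mm diameter up to 14 mm, neck of 30 mm diameter from 14 to 28 mm, then the head. Lower down, the neck bars the clip's way.
- spindle_head (a point): Centre of the spindle's blue cylindrical head (34 mm diameter, 28 mm high), on the spindle axis. It rises with the spindle: 20 mm above the board's top when the spindle is fully down, 42 mm when fully up.
- clip: Loose red horseshoe clip, 80 x 60 x 10 mm, about 0.15 kg. Origin: centre of the 23 mm bore, underside; x out of the mouth, z up. Straight back edge (60 mm) at x = -40 mm; prong tips at x = 40 mm. 40 mm wide mouth tapers to a 14 mm throat at x = 11 mm; the sprung prongs yield to a push of about 10 N, then close round the groove, from any side. At first it roughly faces the spindle.
- can: Bystander: blue drinks can, 66 mm diameter, 115 mm high, standing; origin at the centre of its underside.
- glue: Bystander: small glue bottle with red cap, 44 mm diameter, 100 mm high, standing; origin at the centre of its underside.
- screwdriver: Bystander: screwdriver with orange handle, 200 mm long, lying on the bench along its own x.
- pincers: Bystander: pincers with red handles, about 170 mm long and 14 mm thick, lying on the bench along their own x.
Mind the look-alikes: they are no part of the job. What is shaped like the clip but pink or turquoise is not meant.

How it is judged (in metres and radians):
On the way:
1. the spindle is drawn up to its stop (within 2.5 mm) (value of joint spindle above 0.0195 m), for 0.2 s.
At the end, for the whole second after the job is handed in: The clip's bore centre lies within 3.5 mm of the spindle axis, the clip lies flat on the board (within 4 mm and 0.08 rad) at rest, and the spindle is still drawn up (joint over 0.0165 m, so hanging on the clip is fine) (horizontal distance between clip and spindle_head below 0.0035 m and z of clip in the frame of jaw between 0.086 and 0.094 m and angle between clip's own z axis and vertical below 0.08 rad and value of joint spindle above 0.0165 m and linear speed of clip below 0.01 m/s); the robot touches nothing.
It fails at once if the clip is lifted more than 15 mm off the board, or falls off it (z of clip in the frame of jaw above 0.105 m or z of clip in the frame of jaw below 0.08 m).
It fails at once if a bystander is moved more than 20 mm (distance of any of can, glue, screwdriver, pincers from where it was at the start of the episode above 0.02 m).
It also fails if it takes over 56 s, if anything falls off the work surface, if the arm or the gripper's body presses on something with over 40 N, if the wrist force passes 120 N, or if a joint passes its speed limit or range.

## Working session

There is one attempt and no reset: what is moved stays moved. The work goes in short steps, each a Python script; the robot and the scene stay as the last script left them, time stands still between calls to the robot, and variables do not carry over. Pictures are saved under pics/ and viewed, about 8 in all and at most 12, crops included, and the job is handed in when it is done.

```bash
mkdir -p pics; ls
cat > h.py <<'E'
import numpy as np, cv2
from cell import ctrl
from scipy.spatial.transform import Rotation as Ro
def snap(n):
    s=ctrl.snapshot(n); s={k:(np.array(v) if not isinstance(v,str) else v) for k,v in s.items()}
    np.savez('last_%s.npz'%n,**s); return s
def rot(s):
    o=np.array(s['orientation'],float)
    return o if o.shape==(3,3) else Ro.from_euler('xyz',o).as_matrix()
def ray(s,uv):
    K=s['camera_matrix']; uv=np.atleast_2d(uv).astype(float)
    d=np.c_[(uv[:,0]-K[0,2])/K[0,0],(uv[:,1]-K[1,2])/K[1,1],np.ones(len(uv))]
    return d@rot(s).T
def onplane(s,uv,z):
    d=ray(s,uv); o=s['origin']; return o+d*((z-o[2])/d[:,2:3])
def cloud(s):
    v,u=np.mgrid[:420,:560]; d=ray(s,np.c_[u.ravel(),v.ravel()])
    return (s['origin']+d*s['depth'].reshape(-1,1)).reshape(420,560,3)
E
python3 - <<'E'
from h import *
a=snap('scene');b=snap('side')
for n,s in (('scene',a),('side',b)):
    cv2.imwrite(f'pics/{n}0.png',s['color'][:,:,::-1]); print(n,s['origin'],s['orientation'],s['camera_matrix'][0])
o=ctrl.observe();print(o)
E
```

```text
pics
scene [1311.61181676 -252.78956777  607.2506107 ] [-2.10465539  0.01015058  1.28767416] [419.54857325   0.         279.61718963]
side [370.70498154 836.80769612 753.28148322] [-2.21551483 -0.01604568 -2.95926736] [439.59853166   0.         273.80479609]
{'time_s': 0.1, 'joints': array([-1.74110738e-01,  2.45747954e-01,  1.55890188e+00,  1.64467805e-05,
        1.33872226e+00, -1.74095782e-01]), 'dq': array([-1.74571280e-04, -1.77955496e-03, -2.45510342e-03, -4.41181632e-04,
        4.65570356e-04, -6.19512326e-05]), 'joint_efforts': array([-3.55783277e-04, -4.30672574e+01, -3.27129292e+01, -1.74035663e-04,
        2.81168803e-03, -2.06976699e-05]), 'eef_pos': array([6.49528863e+02, 8.55733253e-02, 2.52282859e+02]), 'ee_rot': array([-3.13984288e+00, -3.23987316e-04,  1.57077729e+00]), 'wrist_force': array([ 0.12462906, -0.30208737,  0.05893156]), 'moment': array([ 0.02355548, -0.06774288,  0.00892616]), 'grip_width': 85.3938347574304}
```

View pics/scene0.png

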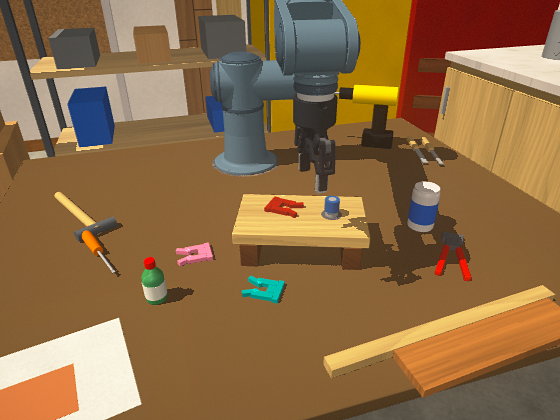

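View pics/side0.png

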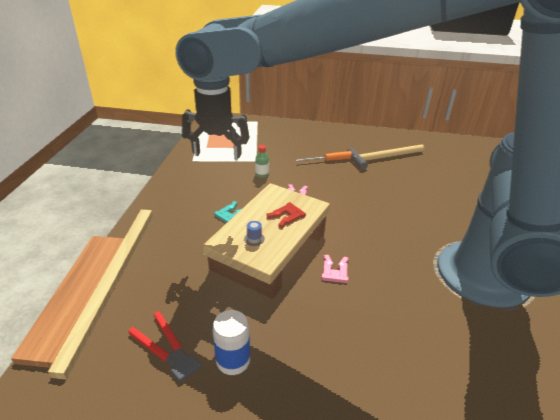

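Scene view: red clip at about (284,207), blue head at (332,205) on the board, can (424,207), pincers (452,255). Side view: clip (290,214), head (254,231), can (232,342); the gripper is well clear of both. Next I'll measure.

```bash
cat > meas.py <<'E'
from h import *
def comp(s,kind,seed=None,box=None):
    h=cv2.cvtColor(np.ascontiguousarray(s['color']),cv2.COLOR_RGB2HSV)
    if kind=='blue': m=cv2.inRange(h,(100,90,40),(130,255,255))
    else: m=cv2.inRange(h,(0,200,60),(5,255,255))|cv2.inRange(h,(174,200,60),(180,255,255))
    if box is not None:
        k=np.zeros_like(m);k[box[1]:box[3],box[0]:box[2]]=255;m&=k
    n,l,st,c=cv2.connectedComponentsWithStats(m)
    i=1+np.argmax(st[1:,4]); return (l==i),st[i],c[i]
def tri(s1,p1,s2,p2):
    A=[];b=[]
    for s,p in((s1,p1),(s2,p2)):
        d=ray(s,p)[0];d/=np.linalg.norm(d);P=np.eye(3)-np.outer(d,d);A.append(P);b.append(P@s['origin'])
    A=np.vstack(A);b=np.hstack(b);x=np.linalg.lstsq(A,b,rcond=None)[0];return x,np.linalg.norm(A@x-b)
def clip_outline(s,m,z):
    c=max(cv2.findContours(m.astype(np.uint8),cv2.RETR_EXTERNAL,cv2.CHAIN_APPROX_NONE)[0],key=cv2.contourArea)[:,0]
    return onplane(s,c,z)[:,:2]
E
python3 - <<'E'
from meas import *
a=dict(np.load('last_scene.npz'));b=dict(np.load('last_side.npz'))
ma,sa,ca=comp(a,'blue',box=(315,185,350,225));mb,sb,cb=comp(b,'blue',box=(235,210,275,250))
print('head',sa,ca,sb,cb,tri(a,ca,b,cb))
for n,s,m in(('a',a,ma),('b',b,mb)):
    P=cloud(s)[m]; print(n,'headcloud',np.percentile(P,[2,50,98],axis=0).round(1).tolist())
# board top
for s in(a,b):
    C=cloud(s);h=cv2.cvtColor(s['color'],cv2.COLOR_RGB2HSV)
    k=(abs(C[:,:,2]-90)<6)&(np.hypot(C[:,:,0]-650,C[:,:,1])<450)
    P=C[k][:,:2].astype(np.float32); print('board',np.median(C[k][:,2]),cv2.minAreaRect(P))
for n,s,box in(('a',a,(255,190,310,225)),('b',b,(262,195,312,235))):
    m,st,c=comp(s,'red',box=box); O=clip_outline(s,m,97); print(n,'clip',st,onplane(s,c,97)[0].round(1),cv2.minAreaRect(O.astype(np.float32)))
    np.save('clip_%s.npy'%n,O)
    C=cloud(s)[m]; C=C[C[:,2]>96]; print(len(C),C[:,2].mean(),cv2.minAreaRect(C[:,:2].astype(np.float32)))
x=[cv2.resize(i,(390,390),interpolation=cv2.INTER_CUBIC) for i in(a['color'][170:235,250:315+0],b['color'][190:255,235:300+0])]
x=[cv2.resize(a['color'][180:245,235:375],(790,367),interpolation=cv2.INTER_CUBIC)]
cv2.imwrite('pics/crop1.png',cv2.cvtColor(np.hstack([cv2.resize(a['color'][185:225,260:355],(400,168),interpolation=3),cv2.resize(b['color'][195:250,235:315],(400,275),interpolation=3)[:168] if 0 else cv2.resize(b['color'][195:250,235:315],(244,168),interpolation=3)]),cv2.COLOR_RGB2BGR))
E
```

```text
head [325 196  15  17 188] [331.59042553 204.86170213] [248 222  13   9  49] [254.         226.67346939] (array([546.42440121,  86.47230241, 119.76841365]), np.float64(4.093922672184367))
a headcloud [[531.7, 72.6, 105.4], [557.0, 84.0, 123.2], [563.4, 102.9, 133.3]]
b headcloud [[529.1, 82.0, 129.5], [539.8, 98.8, 131.8], [556.4, 108.6, 133.5]]
board 90.87914492603375 ((520.3156127929688, 24.49627685546875), (698.7607421875, 256.5305480957031), 85.79258728027344)
board 90.47912403652572 ((521.3910522460938, 36.444091796875), (695.4255981445312, 250.25099182128906), 85.92501068115234)
a clip [265 197  38  21 388] [486.2 -12.   97. ] ((488.316650390625, -8.099708557128906), (81.48646545410156, 70.83564758300781), 50.09527587890625)
325 106.73083031621385 ((874.36572265625, -144.73826599121094), (87.05728149414062, 896.5814819335938), 70.57330322265625)Traceback (most recent call last):
  File "<stdin>", line 13, in <module>
  File "meas.py", line 9, in comp
    i=1+np.argmax(st[1:,4]); return (l==i),st[i],c[i]
        ~~~~~~~~~^^^^^^^^^^
    return _wrapfunc(a, 'argmax', axis=axis, out=out, **kwds)
    return bound(*args, **kwds)
ValueError: attempt to get argmax of an empty sequence
```

Run:
```python
import numpy as np,cv2
im=np.full((600,800,3),255,np.uint8)
A=np.load('clip_a.npy');B=np.load('clip_b.npy');c=(A.mean(0)+B.mean(0))/2;print(c)
for P,col in((A,(0,0,255)),(B,(255,0,0))):
    q=((P-c)*5+[400,300]).astype(int); cv2.polylines(im,[q.reshape(-1,1,2)],True,col,2)
cv2.imwrite('pics/outl.png',im)
```

```text
Traceback (most recent call last):
FileNotFoundError: [Errno 2] No such file or directory: 'clip_b.npy'
```

```bash
cat >> h.py <<'E'
def wray(s,uv):
    K=s['camera_matrix']; uv=np.atleast_2d(uv).astype(float)
    x=(uv-[K[0,2],K[1,2]])/[K[0,0],K[1,1]]; th=np.linalg.norm(x,axis=1,keepdims=True)
    d=np.c_[x/np.maximum(th,1e-9)*np.sin(th),np.cos(th)]
    return d@rot(s).T
def wplane(s,uv,z):
    d=wray(s,uv); return s['origin']+d*((z-s['origin'][2])/d[:,2:3])
E
python3 - <<'E'
from h import *
o=ctrl.observe()
ctrl.move_to([525,40,290],[np.pi,0,np.pi/2])
o=ctrl.observe(); print(o['time_s'],o['eef_pos'],o['ee_rot'],o['joints'])
w=snap('wrist'); print(w['origin'],w['orientation'],w['camera_matrix'])
cv2.imwrite('pics/w1.png',w['color'][:,:,::-1])
E
```

```text
0.7083 [525.03301466  40.02212829 290.1478949 ] [3.14074714e+00 1.90872717e-04 1.57097084e+00] [-1.39393654e-01 -7.80829340e-02  1.83383159e+00 -7.26432151e-05
  1.38498016e+00 -1.39554862e-01]
[524.32871634 111.58041907 410.71953381] [ 2.85089751e+00 -9.12697819e-04  9.64050652e-04] [[325.1922621    0.         280.54389836]
 [  0.         325.1922621  210.34812458]
 [  0.           0.           1.        ]]
```

View pics/w1.png

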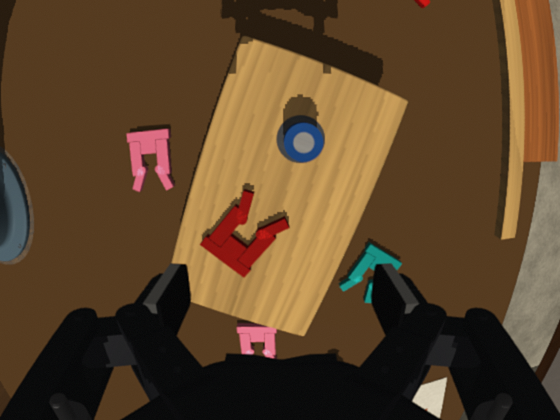

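Wrist view: head at (303,142), clip with back corners about (202,243) and (247,275), prongs pointing up-right towards the spindle. The board runs from (241,36)/(407,100) to (303,335).

```bash
cat > wm.py <<'E'
from h import *
def measure(w,box=None,ztop=134.):
    h=cv2.cvtColor(w['color'],cv2.COLOR_RGB2HSV)
    k=np.zeros((420,560),np.uint8)
    x0,y0,x1,y1=box or (180,60,400,290); k[y0:y1,x0:x1]=255
    b=cv2.inRange(h,(100,100,40),(130,255,255))&k
    r=(cv2.inRange(h,(0,150,50),(6,255,255))|cv2.inRange(h,(172,150,50),(180,255,255)))&k
    big=lambda m:max(cv2.findContours(m,cv2.RETR_EXTERNAL,cv2.CHAIN_APPROX_NONE)[0],key=cv2.contourArea)[:,0]
    out={}
    if b.any():
        P=wplane(w,big(b),ztop); out['head']=cv2.minEnclosingCircle(P[:,:2].astype(np.float32))
        # grey cap inside
        c=big(b); fill=np.zeros_like(b); cv2.fillPoly(fill,[c],255); g=cv2.erode(fill&~b,np.ones((2,2)))
        n,l,st,ce=cv2.connectedComponentsWithStats(g); i=1+np.argmax(st[1:,4]); out['cap']=wplane(w,ce[i],ztop)[0].round(1),st[i]
    if r.any():
        P=wplane(w,big(r),100.)[:,:2].astype(np.float32); R=cv2.minAreaRect(P); out['clip']=R
        q=cv2.boxPoints(R); out['box']=q.round(1).tolist(); out['P']=P
    return out
E
python3 - <<'E'
from wm import *
w=dict(np.load('last_wrist.npz')); o=measure(w); P=o.pop('P'); print(o)
B=wplane(w,[(241,36),(407,100),(303,335)],90)[:,:2]; print('board',B.round(1), np.linalg.norm(B[1]-B[2]))
y=(B[1]-B[2])/np.linalg.norm(B[1]-B[2]); print('jaw y dir',np.degrees(np.arctan2(y[1],y[0])),'spindle est', ((B[0]+B[1])/2-80*y).round(1))
np.save('P.npy',P)
im=np.full((600,800,3),255,np.uint8); c=P.mean(0);print(c)
q=((P-c)*6+[400,300]);q[:,1]=600-q[:,1];cv2.polylines(im,[q.astype(int).reshape(-1,1,2)],True,(0,0,255),2)
cv2.imwrite('pics/outl.png',im)
print(cv2.approxPolyDP(P.reshape(-1,1,2),2.5,True)[:,0].round(1).tolist())
E
```

```text
{'head': ((543.345703125, 89.74152374267578), 17.223478317260742), 'cap': (array([544.3,  88.8, 134. ]), array([294, 133,  21,  20, 325], dtype=int32)), 'clip': ((487.39776611328125, -6.852302551269531), (79.63134765625, 59.54178237915039), 49.91257858276367), 'box': [[439.0, -18.100000381469727], [484.5, -56.5], [535.7999877929688, 4.400000095367432], [490.29998779296875, 42.79999923706055]]}
board [[ 486.1  192.7]
 [ 653.4  133. ]
 [ 552.6 -144.9]] 295.6663900167371
jaw y dir 70.06379969420901 spindle est [542.4  87.7]
[487.79877   -5.658724]
[[489.70001220703125, 39.5], [483.20001220703125, 24.200000762939453], [475.0, 20.0], [440.70001220703125, -19.600000381469727], [484.1000061035156, -55.599998474121094], [518.0, -12.100000381469727], [518.0, -7.699999809265137], [532.2999877929688, 1.0], [527.2000122070312, 10.600000381469727], [501.79998779296875, -1.2000000476837158], [499.5, -10.0], [489.79998779296875, -21.200000762939453], [476.6000061035156, -11.199999809265137], [473.79998779296875, -5.699999809265137], [482.5, 5.199999809265137], [488.70001220703125, 6.300000190734863], [496.6000061035156, 37.5]]
```

Run:
```python
from h import *
x,y=543.8,88.7; A=[np.pi,0,np.pi/2]
f=lambda:(lambda o:(round(o['time_s'],2),o['eef_pos'].round(1).tolist(),o['wrist_force'].round(1).tolist(),round(o['grip_width'],1)))(ctrl.observe())
ctrl.gripper_to(65)
ctrl.move_to([x,y,200],A); ctrl.move_l([x,y,133],feed=80); print(f())
ctrl.gripper_to(25); print(f())
z=133
for i in range(12):
    z+=2; ctrl.move_l([x,y,z],feed=20); s=f(); print(s)
    if s[2][2]<-45: break
ctrl.hold(.2);print(f())
```

```text
(2.59, [544.3, 88.7, 133.6], [-0.4, 0.3, 0.7], 64.6)
(2.98, [544.6, 88.7, 133.8], [0.2, 0.6, 2.4], 31.6)
(3.23, [544.5, 88.7, 134.6], [5.2, 1.1, -6.1], 31.8)
(3.48, [544.5, 88.7, 136.0], [7.7, 1.0, -8.8], 31.8)
(3.73, [544.5, 88.7, 137.7], [8.8, 0.7, -9.9], 32.2)
(3.98, [544.5, 88.7, 139.7], [8.6, 1.1, -11.4], 32.1)
(4.23, [544.5, 88.7, 141.7], [8.8, 1.0, -10.3], 31.7)
(4.48, [544.5, 88.7, 143.6], [8.3, 1.3, -11.3], 31.8)
(4.73, [544.5, 88.7, 145.6], [9.5, 0.1, -11.3], 31.6)
(4.98, [544.5, 88.7, 147.6], [9.3, 1.0, -11.3], 32.1)
(5.23, [544.5, 88.7, 149.2], [11.3, 1.2, -13.3], 31.5)
(5.48, [544.4, 88.7, 149.3], [17.6, 0.8, -24.6], 31.7)
(5.73, [544.3, 88.7, 149.4], [24.6, 1.4, -37.1], 31.6)
(5.98, [544.2, 88.7, 149.5], [31.2, 1.8, -47.9], 31.6)
(6.18, [544.2, 88.6, 149.5], [30.8, 2.7, -48.4], 31.6)
```

Force rose to 48 N at constant height, so the spindle is at its stop. Next I'll relieve the tension, release and re-measure.

Run:
```python
from wm import *
A=[np.pi,0,np.pi/2]
ctrl.move_l([543.8,88.7,151],feed=30); print(ctrl.observe()['wrist_force'])
ctrl.gripper_to(75); ctrl.move_l([543.8,88.7,230],feed=150)
ctrl.move_to([525,20,290],A); ctrl.hold(.2)
w=snap('wrist'); cv2.imwrite('pics/w2.png',w['color'][:,:,::-1]); print(w['origin'],ctrl.observe()['time_s'])
o=measure(w,box=(180,30,400,270),ztop=146); o.pop('P',0); print(o)
a=snap('scene');b=snap('side')
from meas import comp,tri
ma,sa,ca=comp(a,'blue',box=(310,165,355,225));mb,sb,cb=comp(b,'blue',box=(230,195,280,250))
print(tri(a,ca,b,cb),sa,sb,np.percentile(cloud(a)[ma],[2,50,98],axis=0).round(1).tolist())
```

```text
[ 11.12885427   1.084302   -13.04481321]
[524.07205399  92.33363595 408.60847848] 8.4083
{'head': ((543.9136962890625, 89.2850112915039), 17.27238655090332), 'cap': (array([544.5,  88.7, 146. ]), array([297, 111,  22,  21, 369], dtype=int32)), 'clip': ((487.39862060546875, -6.751930236816406), (79.86176300048828, 59.253753662109375), 50.2012825012207), 'box': [[439.1000061035156, -18.5], [484.6000061035156, -56.400001525878906], [535.7000122070312, 5.0], [490.20001220703125, 42.900001525878906]]}
(array([546.84512964,  86.53328283, 135.20069642]), np.float64(4.242619593472972)) [325 190  15  18 194] [248 216  13   9  50] [[531.3, 72.7, 120.2], [557.3, 84.0, 138.9], [563.1, 102.1, 148.1]]
```

View pics/w2.png

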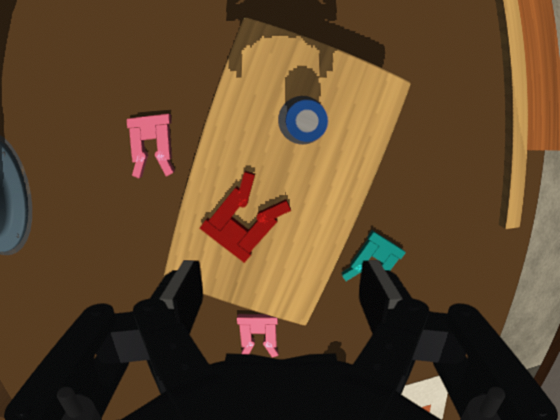

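Run:
```python
from wm import *
f=lambda:(lambda o:(round(o['time_s'],2),o['eef_pos'].round(1).tolist(),o['wrist_force'].round(1).tolist(),round(o['grip_width'],1)))(ctrl.observe())
h=np.radians(50.1); u=np.array([np.cos(h),np.sin(h)]); c=np.array([487.4,-6.8])
p=c-27*u; A=[np.pi,0,h]
ctrl.gripper_to(74)
ctrl.move_to([*p,200],A); ctrl.move_l([*p,124],feed=80); ctrl.hold(.15); s0=f(); print(s0)
z=124
while z>97:
    z-=1.5; ctrl.move_l([*p,z],feed=15); s=f()
    if s[2][2]-s0[2][2]>5: break
print(z,s)
ctrl.move_l([*p,s[1][2]+4.5],feed=30); print(f())
ctrl.gripper_to(50); print(f())
w=snap('wrist'); cv2.imwrite('pics/w3.png',w['color'][:,:,::-1])
```

```text
(10.58, [470.5, -27.6, 124.6], [0.0, 0.2, 0.2], 74.3)
101.5 (14.33, [470.4, -27.6, 103.0], [-7.3, 1.0, 12.6], 74.5)
(14.68, [470.1, -27.5, 107.5], [1.5, 0.4, -0.5], 74.0)
(14.97, [470.4, -27.6, 107.9], [-2.1, -0.1, 5.7], 57.4)
```

View pics/w3.png

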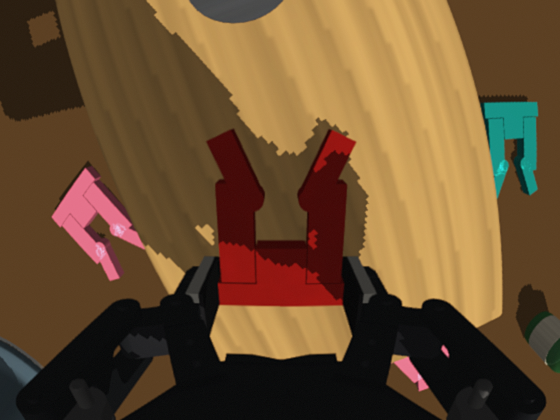

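Run:
```python
from wm import *
f=lambda:(lambda o:(round(o['time_s'],2),o['eef_pos'].round(1).tolist(),o['wrist_force'].round(1).tolist(),round(o['grip_width'],1)))(ctrl.observe())
w=dict(np.load('last_wrist.npz')); o=ctrl.observe(); t=o['eef_pos']
q=wplane(w,[(220,305),(343,305)],100); print('back corners',q.round(1), o['ee_rot'])
d=q[1]-q[0]; n=np.array([-d[1],d[0]])/np.hypot(*d[:2]); k=40-(t[:2]-q[:,:2].mean(0))@n
print('k',k,'lat',(t[:2]-q[:,:2].mean(0))@d[:2]/np.linalg.norm(d), 'heading',np.degrees(np.arctan2(n[1],n[0])))
k=float(np.clip(k,24,30))
S=np.array([544.2,89.0]); h0=np.radians(50.1); c=t[:2]+k*np.array([np.cos(h0),np.sin(h0)])
v=S-c; h=np.arctan2(v[1],v[0]); u=v/np.hypot(*v); z=t[2]+0.3; A=[np.pi,0,h]
print('c',c,'h',np.degrees(h)); np.save('push.npy',[*u,h,k,z])
tgt=S-u*(k+62); ctrl.move_l([*tgt,z],feed=50,attitude=A); ctrl.hold(.2); print(f(), tgt)
w=snap('wrist'); cv2.imwrite('pics/w4.png',w['color'][:,:,::-1])
```

```text
back corners [[440.1 -20.  100. ]
 [484.7 -57.3 100. ]] [ 3.14124734e+00 -8.71186644e-05  8.74484474e-01]
k 26.38006413590481 lat -0.9941690856190917 heading 50.10046298089452
c [487.28326551  -7.36466385] h 59.43224196578508
(16.38, [499.0, 12.9, 108.0], [-1.2, 1.1, 0.1], 57.5) [499.25370227  12.90225984]
```

View pics/w4.png

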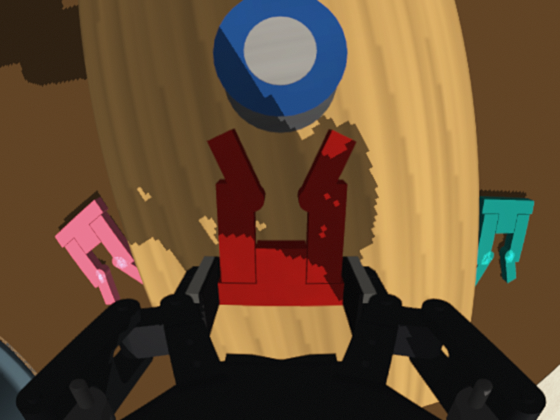

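The clip (throat around column 281) is aligned with the spindle (cap centre at column 280). Now the push.

Run:
```python
from wm import *
ux,uy,h,k,z=np.load('push.npy'); u=np.array([ux,uy]); S=np.array([544.2,89.0]); A=[np.pi,0,h]
def f():
    o=ctrl.observe(); r=o['eef_pos'][:2]+k*u-S
    return round(o['time_s'],2),round(r@u,2),round(r@[-uy,ux],2),o['eef_pos'][2].round(1),round(o['wrist_force'][:2]@u,1),o['wrist_force'].round(1).tolist(),round(o['grip_width'],1)
d=-62
while d<8:
    d+=4 if d<-26 else 2
    ctrl.move_l([*(S+u*(d-k)),z],feed=40 if d<-24 else 20); s=f(); print(d,s)
    if s[1]>-4 and s[4]<-25: break
    if s[4]<-60: break
ctrl.hold(.2); print(f())
w=snap('wrist'); cv2.imwrite('pics/w5.png',w['color'][:,:,::-1])
```

```text
-58 (16.68, np.float64(-57.84), np.float64(0.14), np.float64(108.1), np.float64(-0.4), [-0.7, -0.0, -0.9], 58.0)
-54 (16.93, np.float64(-53.78), np.float64(0.09), np.float64(108.1), np.float64(-0.2), [-0.5, 0.1, 0.0], 57.3)
-50 (17.18, np.float64(-49.77), np.float64(0.02), np.float64(108.2), np.float64(0.6), [1.1, -0.0, -0.6], 57.7)
-46 (17.43, np.float64(-45.78), np.float64(0.0), np.float64(108.2), np.float64(0.5), [-0.3, 0.8, -0.3], 57.2)
-42 (17.68, np.float64(-41.78), np.float64(0.01), np.float64(108.2), np.float64(-0.4), [-0.3, -0.2, -0.2], 57.6)
-38 (17.93, np.float64(-37.8), np.float64(0.0), np.float64(108.2), np.float64(0.8), [0.5, 0.6, -0.5], 57.5)
-34 (18.18, np.float64(-33.78), np.float64(-0.02), np.float64(108.3), np.float64(0.4), [-0.2, 0.6, -1.5], 57.6)
-30 (18.43, np.float64(-29.79), np.float64(-0.02), np.float64(108.3), np.float64(0.3), [0.6, -0.1, -1.4], 57.9)
-26 (18.68, np.float64(-25.77), np.float64(-0.01), np.float64(108.2), np.float64(0.0), [0.5, -0.3, -0.8], 57.6)
-24 (18.93, np.float64(-23.89), np.float64(-0.02), np.float64(108.2), np.float64(0.8), [-0.3, 1.1,
[... 1198 characters left out ...]
oat64(2.0), [1.1, 1.7, -1.5], 57.7)
0 (21.93, np.float64(0.11), np.float64(-0.16), np.float64(108.3), np.float64(-0.1), [0.2, -0.2, -1.0], 57.5)
2 (22.18, np.float64(0.65), np.float64(-0.12), np.float64(108.1), np.float64(-6.8), [-3.0, -6.2, 0.7], 57.7)
4 (22.43, np.float64(0.96), np.float64(-0.11), np.float64(107.9), np.float64(-15.2), [-7.7, -13.1, 3.3], 57.5)
6 (22.68, np.float64(1.24), np.float64(-0.13), np.float64(107.9), np.float64(-23.6), [-11.7, -20.5, 7.2], 57.2)
8 (22.93, np.float64(1.46), np.float64(-0.15), np.float64(107.8), np.float64(-31.1), [-16.8, -26.2, 10.5], 57.5)
(23.12, np.float64(1.44), np.float64(-0.15), np.float64(107.8), np.float64(-30.7), [-16.7, -25.8, 10.4], 57.5)
```

View pics/w5.png

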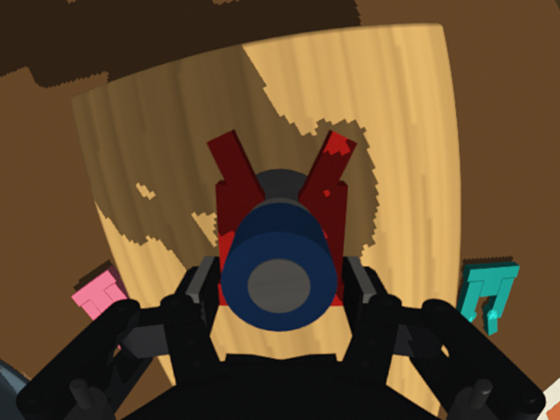

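The force peaked at the throat, dropped, then hit a hard stop, so the clip is home. I'll relax, release, retreat and verify.

Run:
```python
from wm import *
from meas import comp,tri
ux,uy,h,k,z=np.load('push.npy'); u=np.array([ux,uy]); S=np.array([544.2,89.0])
ctrl.move_l([*(S+u*(0.3-k)),z+.5],feed=20); print(ctrl.observe()['wrist_force'])
ctrl.gripper_to(74); p=S+u*(-k)
ctrl.move_l([*p,z+10],feed=40); ctrl.move_l([*p,250],feed=150)
ctrl.move_to([S[0],S[1]-75,290],[np.pi,0,np.pi/2]); ctrl.hold(.3)
w=snap('wrist'); print(w['origin'],ctrl.observe()['time_s'],ctrl.observe()['wrist_force'])
o=measure(w,box=(180,100,400,280),ztop=146); o.pop('P',0); print(o)
q=np.array(o['box']);print('clip centre',q.mean(0))
a=snap('scene');b=snap('side')
ma,sa,ca=comp(a,'blue',box=(310,165,355,225));mb,sb,cb=comp(b,'blue',box=(230,195,280,250))
print(tri(a,ca,b,cb),sa,sb,np.percentile(cloud(a)[ma],[2,50,98],axis=0).round(1).tolist())
v=np.hstack([cv2.resize(w['color'][100:300,190:390],(400,400)),cv2.resize(a['color'][170:250,290:370],(400,400))])
cv2.imwrite('pics/w6.png',v[:,:,::-1])
```

```text
[-0.54021115 -1.09757885 -2.35459503]
[543.43505818  85.94518445 410.08748093] 26.4333 [ 0.30953992 -0.42538639  0.67681311]
{'head': ((544.347412109375, 89.238037109375), 16.970998764038086), 'cap': (array([544.4,  88.7, 146. ]), array([271, 102,  23,  22, 367], dtype=int32)), 'clip': ((541.05615234375, 85.38721466064453), (70.35749816894531, 59.50612258911133), 61.12492752075195), 'box': [[498.0, 68.9000015258789], [550.0999755859375, 40.20000076293945], [584.0999755859375, 101.80000305175781], [532.0, 130.60000610351562]]}
clip centre [541.04998779  85.37500286]
(array([547.06796493,  86.2010356 , 135.23465643]), np.float64(4.2654893144603925)) [325 190  15  18 196] [248 216  13   9  50] [[530.0, 72.8, 119.8], [557.2, 84.4, 138.5], [563.5, 102.8, 148.0]]
```

View pics/w6.png

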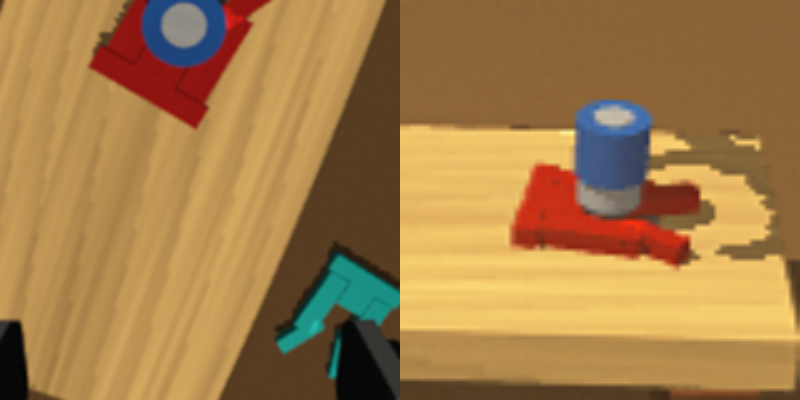

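The clip sits round the groove under the raised head. My mask box cut off the prongs at row 100, so I'll repeat that measurement with the full box and hand in if it's good.

Run:
```python
from wm import *
w=dict(np.load('last_wrist.npz')); o=measure(w,box=(200,50,400,200),ztop=146); q=np.array(o['box']); print(o['clip'],o['head'])
h=o['head'][0]; d=np.hypot(*(q.mean(0)-h)); print(d)
# back corners -> centre
i=np.argsort(q[:,1])[:1]
if d<4: ctrl.close_job(); print('closed',ctrl.observe()['time_s'])
```

```text
((544.2258911132812, 89.15802001953125), (78.54621124267578, 59.52705383300781), 59.348697662353516) ((544.1034545898438, 89.5492172241211), 17.06103515625)
0.417307234643272
the job is handed in; nothing more can be done
the job is handed in; nothing more can be done
```

The vice jaw is back together and the job is handed in. It took about 26 s of the 56 s allowed; the hand-in gives no verdict.

- **Spindle:** I gripped the blue head and pulled it up about 15.5 mm. At that point the pull rose to 48 N with no more movement, so it was at its stop. After the clip went in, the cameras gave the same head height as before (centre about 135 mm by triangulation, top about 148 mm).
- **Clip:** I gripped it at the back and slid it along the board, turning it about 9° to face the spindle. It snapped through the throat at about 8 N, then met a hard stop at about 30 N. I eased off, released it and backed the arm away.

**Last checks:**
- The wrist camera put the bore centre 0.4 mm from the spindle axis, against a limit of 3.5 mm.
- The picture shows the clip lying flat around the groove, and the wrist force reads about zero.

**Disagreements:**
- My first reading of the final clip position was off because the mask cut off the prong tips; I repeated it with the full outline.
- The scene and side cameras put the spindle axis about 4 mm from where the wrist camera does. I trusted the wrist camera, and the fit bore that out.

I did not measure the bystanders again at the end, but the gripper stayed above the board whenever it was low.

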